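# Hold a specimen tube slanted over the light panel

### The job

Draw the orange-capped specimen tube straight up out of the blue rack, carry it over the white light panel for viewing and slant it to about 45 degrees, cap end up, leaning along the panel's long sides (towards either end), with its middle above the middle of the panel and roughly 15 cm up. Finish while still holding it there, steady, in the gripper: do not put it down or let go. Leave the other tubes, the beaker and the tip box where they are.

Things in the scene. Friction and masses are not known exactly. Their poses are not given: they have to be found in the camera images.
- orange_tube_center (a point): Centre of the orange-capped tube, on its axis, 57.5 mm from either end. Clear round closed tube, 30 mm across, 115 mm long (40 to 85 g, loose); its top 22 mm is a round orange cap 33 mm across, whose middle is 46.5 mm from this point along +z. z axis: from foot to cap (up at the start); yaw means nothing.
- orange_tube: The same orange-capped tube; origin at the centre of its foot, z towards the cap. It stands upright in one of the rack's three holes, its foot 8 mm above the bench, its cap spanning 101 to 123 mm above the bench.
- rack: Blue tube rack, fixed, 70 x 262 mm, 60 mm high: floor 8 mm thick; top plate 50 to 60 mm above the bench with three 33 mm holes in a row along its y axis at y = -80, 0 and +80 mm, a tube in each. Origin at the centre of its underside, on the bench; x across the row. It may stand to the robot's left or right.
- panel_top (a point): Middle of the white top face of the light panel, a flat fixed slab 220 x 140 mm and 11 mm thick with a grey rim. Its x axis runs along the long sides, y along the short sides, z up. The panel's face is 11 mm above the bench.
- panel: The same light panel; origin at the centre of its underside on the bench, same axes.
- white_tube: A tube of the same shape with a white cap, in another hole of the rack, to be left alone. Origin at the centre of its foot.
- green_tube: A tube of the same shape with a green cap, in another hole of the rack, to be left alone. Origin at the centre of its foot.
- beaker: Glass beaker, 70 mm across and 90 mm high, loose, to be left alone. Origin at the centre of its underside.
- tip_box: Blue box with a clear lid, 85 x 120 x 85 mm, loose, to be left alone. Origin at the centre of its underside.
There are look-alikes about, which are no part of the job. Leave any red look-alike of the orange_tube alone.

How it is judged:
By the outcome, as a careful person would: the job done as asked, in the order asked, and still so for the second after the job is handed in, while the arm keeps its last pose, push and grip.
It also fails if it takes over 42 s, if anything falls off the work surface, if the arm or the gripper's body presses on something with over 40 N, if the wrist force passes 120 N, or if a joint passes its speed limit or range.

### The arm

A 6-joint arm with a two-finger parallel gripper is mounted at the origin on the work surface. World frame = base frame: x ahead of the robot, y to its left, z up, the work surface at z = 0. Lengths are in m, angles in rad, forces in N, time in s.
With the tool pointing down it reaches from about 0.35 to 0.975 m from the base axis. Payload 4.9 kg.
Tool frame: the origin (TCP) lies between the finger pads; the fingertips stand 11 mm ahead of it and the grasp point (between the pads) lies 8 mm behind it; z points along the fingers, y is the direction in which the jaws open and shut (so a half turn about z gives the same grasp; the last joint's range is limited). The gripper opens to 85 mm and grips with 20 to 120 N. Pads are 22 mm wide; open, the fingers measure 114 mm over their backs; the gripper's body (76 mm by 85 mm) begins 54 mm behind the grasp point. The pads swing forward as they close: fully open they stand 13 mm farther back than shut.
Start: joints at [1.015, 0.053, 1.613, -0, 1.476, -0.119], TCP at [0.264, 0.566, 0.242] pointing down, gripper open.
Joint ranges: [-3.01, 3.01], [-1.01, 2.22], [0.06, 2.58], [-1.02, 4.17], [0.09, 2.62], [-3.14, 3.14]. Speed limits (rad/s): [2.57, 2.57, 3.14, 3.14, 3.14, 3.14].

### API

Orientations are given as a rotation vector (axis times angle).
In Python, from cell import manip, ungrasp, close, planner, imaging, job_done, sensors gives the robot as it stands. Calls block until the motion is done:
- manip.movep(position, orientation): joint-space move of the TCP to a pose.
- manip.move_straight(position, v=0.15, ori=None, threshold=None): straight line of the TCP; ori=None keeps the orientation; v is the mean speed in m/s. With threshold (N) it stops when the force on the tool has changed by that much, and returns True; else False.
- manip.move_j(angles): joint-space move.
- ungrasp() and close(grasp_force=None): open the fingers fully, or close them until they stop; grasp_force is the grip in N (None keeps the last).
- manip.pause(seconds).
- planner.solve_ik(position, orientation): joint angles nearest the present ones, or None.
- imaging.snapshot(name): name is "side" or "top" or "wrist"; returns the picture (400x640x3 uint8, red, green, blue); there is no depth.
- imaging.calibration(name): a dict with "fx", "fy", "cx", "cy" (pixels), "R" (3x3) and "t" (3): a world point X has camera coordinates R X + t. Camera axes: x right, y down, z forward; pixel columns grow to the right and rows downward; lengths in m; the calibration is good to about 2 mm. A picture is of the moment at which its call begins: read the wrist's pose just before it. calibration takes no time and is no camera call; for the wrist camera it gives the pose at the moment of the call.
A pose or a line that the arm cannot do raises manip.MotionError and nothing moves.
- job_done(): hands the job in, once; it reports no verdict.
Readings, each from a call of its own:
- sensors.get_time_s(): time.
- sensors.get_q(): joint angles.
- sensors.get_joint_velocities(): joint speeds.
- sensors.get_joint_efforts(): joint torques, N m.
- sensors.get_tcp_pos(): TCP position.
- sensors.get_tool_rot(): TCP orientation.
- sensors.get_ft_force(): force on the tool from outside, world axes, zero at the start.
- sensors.get_ft_torque(): the same for the moment, N m.
- sensors.get_gripper_width(): opening from 0.0 (shut) to 1.0 (fully open).
Only numpy, scipy, OpenCV 4.12 (cv2) and the standard library are available. Lean on these libraries where they do the work, as an engineer would, in place of code of your own. Each camera call takes 0.05 s, during which the arm holds its last target.

## Working session

There is one attempt and no reset: what is moved stays moved. The work goes in short steps, each a Python script; the robot and the scene stay as the last script left them, time stands still between calls to the robot, and variables do not carry over. Pictures are saved under pics/ and viewed, and the job is handed in when it is done.

```bash
mkdir -p pics; ls; cat > s.py <<'E'
from cell import *
import cv2,numpy as np
def snap(n,f):
    c=imaging.calibration(n); im=imaging.snapshot(n); cv2.imwrite('pics/'+f+'.png',im[:,:,::-1]); return im,c
E
python3 - <<'E'
from s import *
for n in ['side','top','wrist']:
    im,c=snap(n,n+'0'); print(n,c)
print(sensors.get_time_s(),sensors.get_tool_rot(),sensors.get_tcp_pos())
E
```

```text
pics
side {'fx': 513.0778531935333, 'fy': 513.0778531935333, 'cx': 322.66694049917413, 'cy': 198.3774816364364, 'R': array([[ 0.74164344, -0.67076484, -0.00628817],
       [-0.51964466, -0.56857623, -0.6377229 ],
       [ 0.4241868 ,  0.47623062, -0.7702402 ]]), 't': array([-0.48591152,  0.30505422,  1.04163402])}
top {'fx': 410.18624862523126, 'fy': 410.18624862523126, 'cx': 317.5986650201658, 'cy': 196.54518674955298, 'R': array([[-0.03052548, -0.99950126, -0.00808843],
       [-0.99679182,  0.03103974, -0.07377395],
       [ 0.07398822,  0.0058105 , -0.99724219]]), 't': array([-0.04819543,  0.61901076,  1.12941626])}
wrist {'fx': 291.7154794203954, 'fy': 291.7154794203954, 'cx': 317.803150472751, 'cy': 198.24876016369035, 'R': array([[ 0.42338896,  0.90594153, -0.00342594],
       [ 0.86149662, -0.401442  ,  0.31091459],
       [ 0.28029512, -0.13458924, -0.95043168]]), 't': array([-0.62380546, -0.04082812,  0.38053751])}
0.15 [-6.80583458e-01 -3.06640098e+00  2.35342021e-03] [0.26413715 0.56593046 0.24134132]
```

View pics/side0.png

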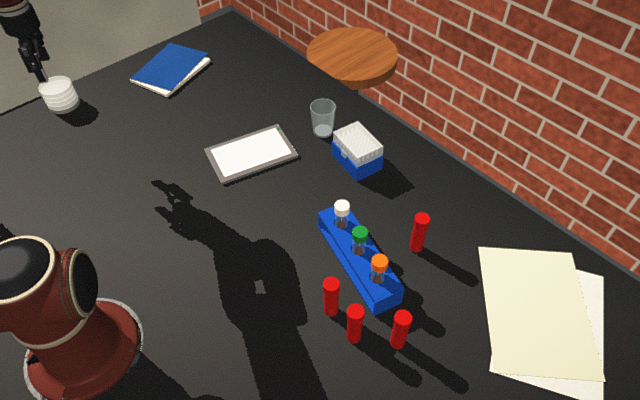

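View pics/top0.png

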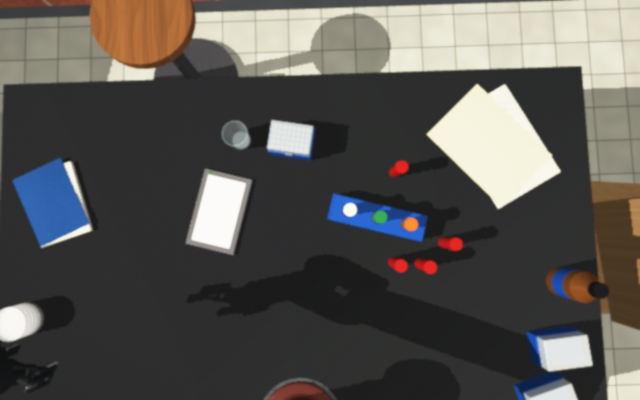

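View pics/wrist0.png

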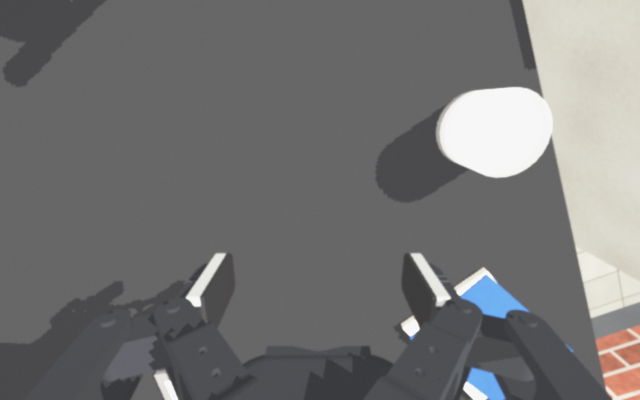

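Candidates in the side view: the orange cap is at (379,262). The red look-alikes are at (331,285), (355,312), (401,318) and (420,218), all outside the rack. The one standing in the rack with the orange cap and clear body fits; I'll enlarge it and triangulate.

```bash
cat >> s.py <<'E'
def ray(c,u,v):
    d=c['R'].T@np.array([(u-c['cx'])/c['fx'],(v-c['cy'])/c['fy'],1]); return -c['R'].T@c['t'],d/np.linalg.norm(d)
def onz(c,u,v,z):
    o,d=ray(c,u,v); return o+d*(z-o[2])/d[2]
def tri(*rs):
    A=sum(np.eye(3)-np.outer(d,d) for o,d in rs); b=sum((np.eye(3)-np.outer(d,d))@o for o,d in rs)
    p=np.linalg.solve(A,b); return p,[np.linalg.norm(np.cross(p-o,d)) for o,d in rs]
def blobs(im,lo,hi,amin=30):
    h=cv2.cvtColor(im,cv2.COLOR_RGB2HSV); m=cv2.inRange(h,np.array(lo),np.array(hi))
    n,l,s,ce=cv2.connectedComponentsWithStats(m); return [(ce[i],s[i],(l==i)) for i in range(1,n) if s[i][4]>=amin]
E
python3 - <<'E'
from s import *
S=cv2.imread('pics/side0.png')[:,:,::-1].copy();T=cv2.imread('pics/top0.png')[:,:,::-1].copy()
cs,ct=imaging.calibration('side'),imaging.calibration('top')
cr=[cv2.resize(a,(400,400),interpolation=cv2.INTER_CUBIC) for a in (S[190:350,310:470],T[140:280,320:460])]
cv2.imwrite('pics/crop0.png',np.hstack(cr)[:,:,::-1])
R={}
for nm,lo,hi in [('orange',(8,150,120),(18,255,255)),('green',(50,120,60),(75,255,255)),('red',(0,180,90),(5,255,255)),('white',(0,0,170),(179,50,255)),('blue',(105,150,60),(120,255,255))]:
    for k,im in (('S',S),('T',T)):
        R[nm,k]=blobs(im,lo,hi)
        print(nm,k,[(b[0].round(1).tolist(),b[1].tolist()) for b in R[nm,k]])
for n in ('orange','green'):
    print(n,tri(ray(cs,*R[n,'S'][0][0]),ray(ct,*R[n,'T'][0][0])))
for b in R['red','T']:
    print('red', onz(ct,*b[0],0.09))
for k,im,c in (('S',S,cs),('T',T,ct)):
    b=[x for x in R['white',k] if (200<x[0][0]<300 and 120<x[0][1]<190) or (k=='T' and 190<x[0][0]<250 and 170<x[0][1]<250)]
    b=max(b,key=lambda x:x[1][4])
    cn=cv2.findContours(b[2].astype(np.uint8),cv2.RETR_EXTERNAL,cv2.CHAIN_APPROX_NONE)[0][0]
    q=cv2.approxPolyDP(cv2.convexHull(cn),6,True)[:,0]
    P=np.array([onz(c,*p,0.011) for p in q.astype(float)]);print(k,q.tolist(),P.round(3).tolist(),P.mean(0))
    cnw=np.array([onz(c,*p,0.011)[:2] for p in cn[:,0].astype(float)],np.float32); print(cv2.minAreaRect(cnw))
    b=max(R['blue',k],key=lambda x:x[1][4] if 320<x[0][0]<400 and x[0][1]>190 else 0)
    cn=cv2.findContours(b[2].astype(np.uint8),cv2.RETR_EXTERNAL,cv2.CHAIN_APPROX_NONE)[0][0]
    print('rack',cv2.minAreaRect(np.array([onz(c,*p,0.06)[:2] for p in cn[:,0].astype(float)],np.float32)))
E
```

```text
orange S [([352.5, 52.8], [306, 25, 93, 56, 3883]), ([583.3, 149.4], [578, 145, 13, 9, 38]), ([379.5, 262.4], [371, 253, 18, 20, 253])]
orange T [([140.3, 27.8], [90, 0, 102, 65, 5482]), ([410.1, 223.8], [403, 218, 15, 12, 129]), ([578.1, 289.9], [565, 277, 27, 25, 400])]
green S [([359.7, 233.8], [352, 225, 17, 18, 230])]
green T [([379.9, 216.4], [374, 211, 13, 12, 117])]
red S [([418.8, 230.9], [409, 212, 21, 41, 521]), ([330.7, 295.1], [323, 277, 17, 40, 529]), ([354.3, 321.7], [346, 304, 19, 39, 549]), ([400.2, 327.4], [390, 309, 23, 40, 587])]
red T [([398.9, 168.3], [389, 160, 20, 17, 226]), ([450.9, 243.3], [438, 237, 25, 15, 276]), ([398.0, 264.2], [388, 258, 20, 15, 218]), ([426.2, 265.5], [415, 259, 22, 15, 247])]
white S [([540.2, 129.1], [427, 18, 213, 228, 2392]), ([424.0, 30.5], [410, 23, 28, 15, 35]), ([526.9, 39.4], [509, 27, 29, 29, 64]), ([195.4, 68.5], [176, 57, 34, 30, 129]), ([57.5, 92.4], [38, 76, 38, 35, 950]), ([153.4, 87.8], [130, 79, 41, 18, 152]), ([357.2, 139.7], [333, 121, 50, 39, 1005]), ([322.8, 129.2], [315, 125, 16, 11, 67]), ([619.4, 135.2], [603, 1
[... 1870 characters left out ...]
7, 0.011], [0.507, 0.29, 0.011], [0.694, 0.238, 0.011]] [0.58698062 0.21364915 0.011     ]
((0.5864384770393372, 0.2135828286409378), (0.1148928552865982, 0.19449083507061005), 74.80229187011719)
rack ((0.5431683659553528, -0.23783093690872192), (0.2858869433403015, 0.0901397317647934), 74.830810546875)
T [[207, 174], [246, 183], [228, 249], [191, 240]] [[0.692, 0.246, 0.011], [0.663, 0.135, 0.011], [0.478, 0.189, 0.011], [0.506, 0.294, 0.011]] [0.58494431 0.21627997 0.011     ]
((0.5859595537185669, 0.2154640257358551), (0.11750095337629318, 0.19720080494880676), 74.79893493652344)
rack ((0.5537838935852051, -0.22661200165748596), (0.2668420076370239, 0.07576373964548111), 74.7636947631836)
```

View pics/crop0.png

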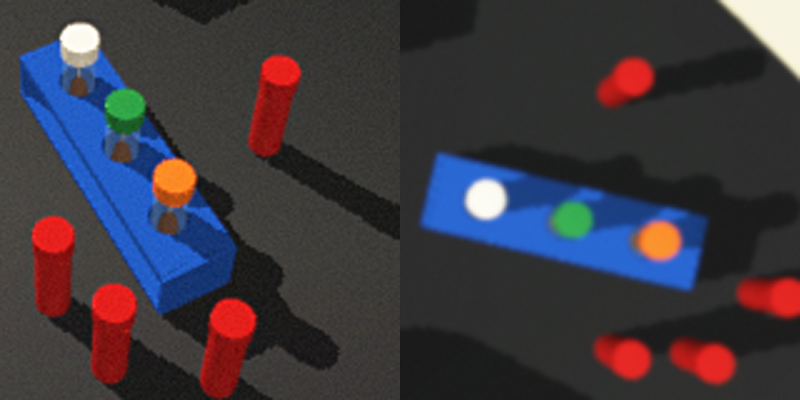

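```bash
cat >> s.py <<'E'
from scipy.spatial.transform import Rotation as Ro
def ori(z,y):
    z=np.array(z,float);z/=np.linalg.norm(z);y=np.array(y,float);y-=z*(y@z);y/=np.linalg.norm(y)
    return Ro.from_matrix(np.c_[np.cross(y,z),y,z]).as_rotvec()
E
python3 - <<'E'
from s import *
S=cv2.imread('pics/side0.png')[:,:,::-1].copy();T=cv2.imread('pics/top0.png')[:,:,::-1].copy()
cs,ct=imaging.calibration('side'),imaging.calibration('top')
for n,a,b in (('orange',(379.5,262.4),(410.1,223.8)),('green',(359.7,233.8),(379.9,216.4)),('white',(341.3,206.8),(349.7,209.4)),('panel',(250.0,151.6),(218.3,211.2))):
    print(n,tri(ray(cs,*a),ray(ct,*b)))
for k in ((291,151),(246,183)),((224,176),(228,249)),((210,150),(191,240)),((276,128),(207,174)):
    pass
p=tri(ray(cs,379.5,262.4),ray(ct,410.1,223.8))[0]
print('start q',sensors.get_q())
th=np.deg2rad(-15.2)
a=np.array([np.cos(th),np.sin(th),0]);b=np.array([-a[1],a[0],0])
c=np.array([.586,.2145,.158])
for s in (1,-1):
  z=(s*a-[0,0,1])/2**.5
  tcp=c+z*(-0.0465+0.012)
  for yn,y in (('b',b),('-b',-b),('v',np.cross(b,z)),('-v',-np.cross(b,z))):
    print('fin',s,yn,planner.solve_ik(tcp,ori(z,y)))
for d in range(0,360,45):
    y=Ro.from_euler('z',d,degrees=True).apply(b)
    print(d,planner.solve_ik([p[0],p[1],.2],ori([0,0,-1],y)))
E
```

```text
orange (array([ 0.53389206, -0.30447878,  0.11163684]), [np.float64(0.0013031085403631666), np.float64(0.0013031085403629296)])
green (array([ 0.5548987 , -0.22731228,  0.11151204]), [np.float64(0.0007643364832504316), np.float64(0.0007643364832503231)])
white (array([ 0.57507493, -0.14981334,  0.11425819]), [np.float64(0.0005417789546996777), np.float64(0.000541778954699739)])
panel (array([0.585604  , 0.21643857, 0.00663811]), [np.float64(0.0002390238302981865), np.float64(0.00023902383029809156)])
start q [ 1.01500843e+00  5.32238576e-02  1.61396612e+00  4.33771567e-05
  1.47600586e+00 -1.18975636e-01]
fin 1 b [ 0.45994602 -0.20979055  2.10077212 -0.74886289  0.76002115 -0.41807306]
fin 1 -b [ 0.45994602 -0.20979055  2.10077212 -0.74886289  0.76002115  2.7235196 ]
fin 1 v [ 0.45994602 -0.20979055  2.10077212 -0.74886289  0.76002115 -1.98886938]
fin 1 -v [ 0.45994602 -0.20979055  2.10077212 -0.74886289  0.76002115  1.15272327]
fin -1 b [ 0.10520671  0.56976874  1.21806021  0.29837776  2.08449504 -1.15274153]
fin -1 -b [0.10520671 0.56976874 1.21806021 0.29837776 2.08449504 1.988851
[... 234 characters left out ...]
1.40473439e+00 -1.94482315e+00]
45 [-6.39316868e-01  5.73158015e-02  1.67954246e+00 -4.44089210e-16
  1.40473439e+00 -2.73022131e+00]
90 [-6.39316868e-01  5.73158015e-02  1.67954246e+00 -4.44089210e-16
  1.40473439e+00  2.76756583e+00]
135 [-6.39316868e-01  5.73158015e-02  1.67954246e+00 -4.44089210e-16
  1.40473439e+00  1.98216767e+00]
180 [-0.63931687  0.0573158   1.67954246  0.          1.40473439  1.1967695 ]
225 [-6.39316868e-01  5.73158015e-02  1.67954246e+00 -4.44089210e-16
  1.40473439e+00  4.11371341e-01]
270 [-6.39316868e-01  5.73158015e-02  1.67954246e+00 -4.44089210e-16
  1.40473439e+00 -3.74026822e-01]
315 [-0.63931687  0.0573158   1.67954246  0.          1.40473439 -1.15942499]
```

The enlarged crop shows the orange cap on a clear tube in the rack's end hole; the reds are all-red and stand on the bench. Triangulated, the cap's middle is at z = 0.1116, which agrees with the text. Next I'll move above it and check with the wrist camera.

```bash
python3 - <<'E'
from s import *
th=np.deg2rad(-15.2); a=np.array([np.cos(th),np.sin(th),0])
o=ori([0,0,-1],a)
manip.movep([.5339,-.3045,.22],o)
print(sensors.get_q(),sensors.get_time_s(),sensors.get_tcp_pos())
im,c=snap('wrist','w1')
for b in blobs(im,(8,150,120),(18,255,255)): print(b[0],b[1],onz(c,*b[0],.112),onz(c,*b[0],.123))
E
```

```text
[-6.38221807e-01  4.27258971e-02  1.66062712e+00  1.44380058e-04
  1.43820230e+00 -3.74057286e-01] 3.3417 [ 0.53425368 -0.30386726  0.22004065]
[316.3422083  201.21848081] [ 297  180   39   43 1277] [ 0.53327717 -0.30484178  0.112     ] [ 0.53430684 -0.30124895  0.123     ]
```

View pics/w1.png

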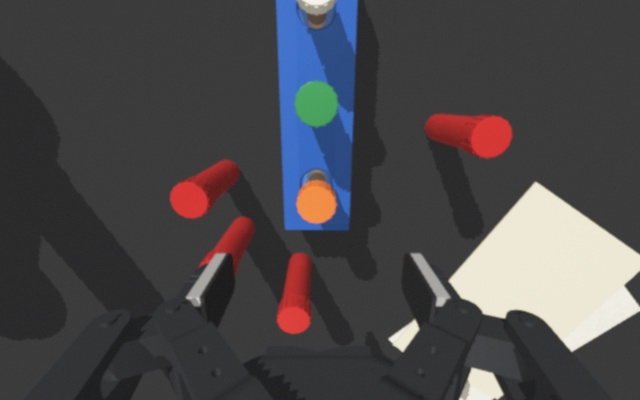

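The wrist view shows the orange cap at (316,201), centred between the jaws, with the reds clear of the finger paths. It agrees with the triangulation to about 1.5 mm, so I'll descend and grip the cap.

```bash
python3 - <<'E'
from s import *
print(manip.move_straight([.5338,-.304,.102],v=.08,threshold=8),sensors.get_tcp_pos(),sensors.get_ft_force())
close(50)
print(sensors.get_gripper_width(),sensors.get_ft_force(),sensors.get_time_s(),sensors.get_tcp_pos())
snap('side','s2');snap('wrist','w2')
I=[cv2.imread('pics/s2.png')[170:330,290:450],cv2.imread('pics/w2.png')[150:400,195:445]]
cv2.imwrite('pics/c2.png',np.hstack([cv2.resize(i,(400,400)) for i in I]))
E
```

```text
False [ 0.53416463 -0.30428745  0.10273987] [ 0.46452683  0.12973286 -0.00695602]
0.3733337856494838 [-0.75291993  0.60626988  2.20677388] 5.5583 [ 0.53393277 -0.30414831  0.10230502]
```

View pics/c2.png

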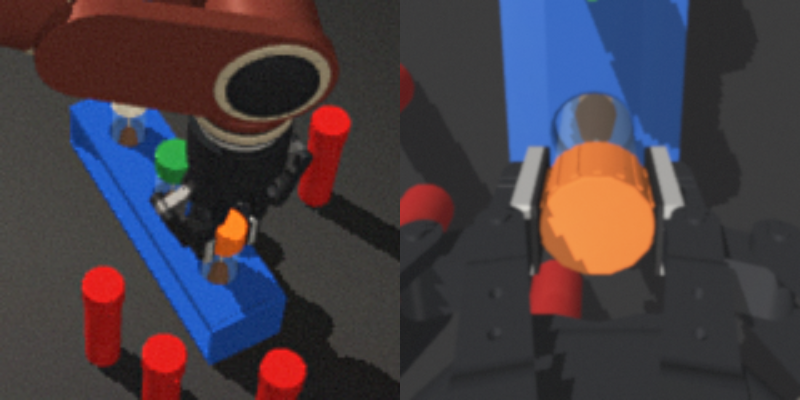

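The gripper holds the cap at 31.7 mm opening, with the pads either side of it. Next is the straight lift.

```bash
python3 - <<'E'
from s import *
p=np.array(sensors.get_tcp_pos())
manip.move_straight([p[0],p[1],.19],v=.08)
manip.move_straight([p[0],p[1],.28],v=.12)
print(sensors.get_gripper_width(),sensors.get_ft_force(),sensors.get_time_s(),sensors.get_tcp_pos())
snap('side','s3');snap('wrist','w3')
I=[cv2.imread('pics/s3.png')[120:330,270:480],cv2.imread('pics/w3.png')[150:400,195:445]]
cv2.imwrite('pics/c3.png',np.hstack([cv2.resize(i,(400,400)) for i in I]))
th=np.deg2rad(-15.2)
a=np.array([np.cos(th),np.sin(th),0]);b=np.array([-a[1],a[0],0])
z=(a-[0,0,1])/2**.5
c=np.array([.5858,.2150,.158])
for y in (b,-b,np.cross(b,z),-np.cross(b,z)): print(planner.solve_ik(c-z*.0365,ori(z,y)))
E
```

```text
0.36937713945534256 [-0.41312448 -0.10665553 -1.09734011] 7.8083 [ 0.5335305  -0.30382331  0.2787769 ]
[ 0.46315866 -0.21383714  2.10158339 -0.74789257  0.76446802 -0.41802342]
[ 0.46315866 -0.21383714  2.10158339 -0.74789257  0.76446802  2.72356923]
[ 0.46315866 -0.21383714  2.10158339 -0.74789257  0.76446802 -1.98881975]
[ 0.46315866 -0.21383714  2.10158339 -0.74789257  0.76446802  1.15277291]
```

View pics/c3.png

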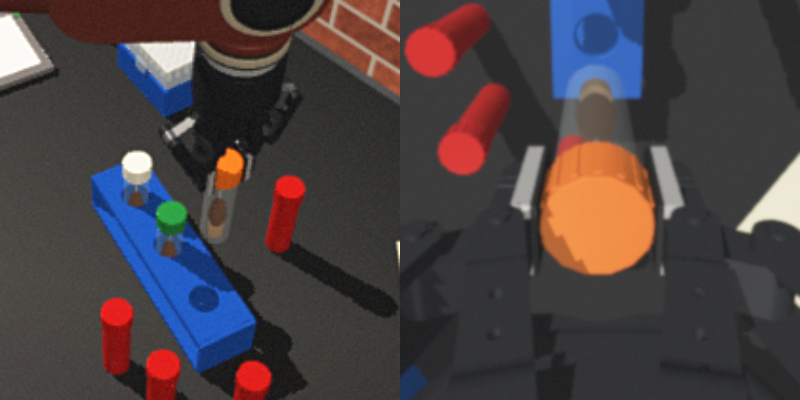

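The tube is out cleanly and hangs straight; the empty hole shows in both views. Next I'll carry it to the panel and slant it.

```bash
python3 - <<'E'
from s import *
th=np.deg2rad(-15.2)
a=np.array([np.cos(th),np.sin(th),0]);b=np.array([-a[1],a[0],0])
z=(a-[0,0,1])/2**.5
c=np.array([.5858,.2150,.158])
t=c-z*.0365
manip.movep([.54,.20,.30],ori([0,0,-1],b))
manip.movep(t+[0,0,.08],ori(z,b))
manip.move_straight(t,v=.06)
manip.pause(.5)
R=Ro.from_rotvec(sensors.get_tool_rot()).as_matrix()
p=np.array(sensors.get_tcp_pos())
print(p-t,R[:,2],p+.0365*R[:,2],sensors.get_gripper_width(),sensors.get_ft_force(),sensors.get_time_s())
snap('side','s4');snap('top','t4');snap('wrist','w4')
I=[cv2.imread('pics/s4.png')[40:240,150:350],cv2.imread('pics/t4.png')[140:280,150:290]]
cv2.imwrite('pics/c4.png',np.hstack([cv2.resize(i,(400,400)) for i in I]))
E
```

```text
[-5.42195226e-06 -3.15472872e-06 -1.92153803e-05] [ 0.68234248 -0.18541417 -0.70712822] [0.58579358 0.21499617 0.15798   ] 0.36736715718749513 [-0.37023225  0.01040566 -0.3423406 ] 12.425
```

View pics/c4.png

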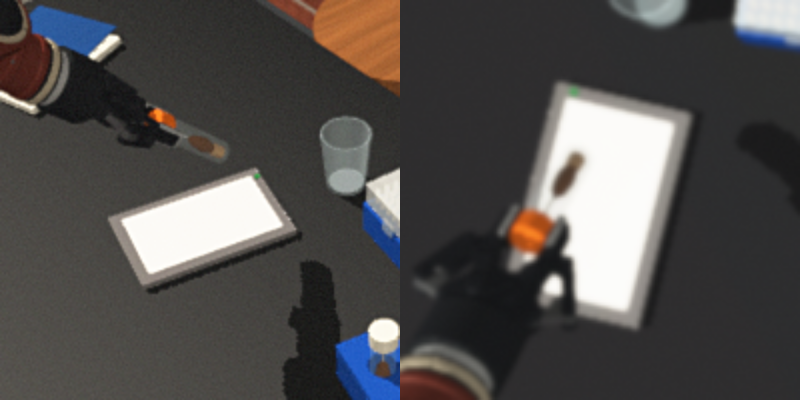

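View pics/s4.png

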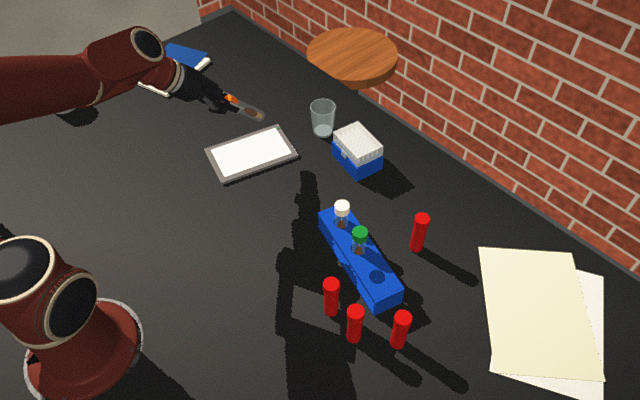

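View pics/w4.png

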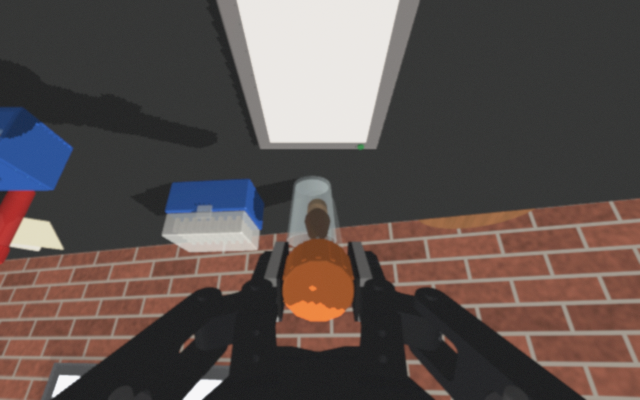

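```bash
python3 - <<'E'
from s import *
R=Ro.from_rotvec(sensors.get_tool_rot()).as_matrix();z=R[:,2]
c=np.array(sensors.get_tcp_pos())+.0365*z
out=[]
for n,f,box in (('side','s4',(200,70,80)),('top','t4',(170,180,80))):
    k=imaging.calibration(n);im=cv2.imread('pics/'+f+'.png');x,y,w=box
    cr=cv2.resize(im[y:y+w,x:x+w],(400,400),interpolation=cv2.INTER_CUBIC)
    for P in (c+z*.0575,c,c-z*.0465,[c[0],c[1],.011]):
        q=k['R']@P+k['t'];u=q[0]/q[2]*k['fx']+k['cx'];v=q[1]/q[2]*k['fy']+k['cy']
        print(n,u,v); cv2.circle(cr,(int((u-x+.5)*400/w),int((v-y+.5)*400/w)),4,(255,0,255),1)
    out.append(cr)
cv2.imwrite('pics/c5.png',np.hstack(out))
E
```

```text
side 260.1155547725125 116.08793123248546
side 243.2669443794569 108.62528131187773
side 228.7866208457101 102.21160191942
side 250.10274469469448 150.70520529700676
top 212.16037280407693 194.10255614225318
top 203.7096687862885 208.70202002287732
top 196.32912371518853 221.45267380959473
top 218.47875125034037 210.99367747351394
```

View pics/c5.png

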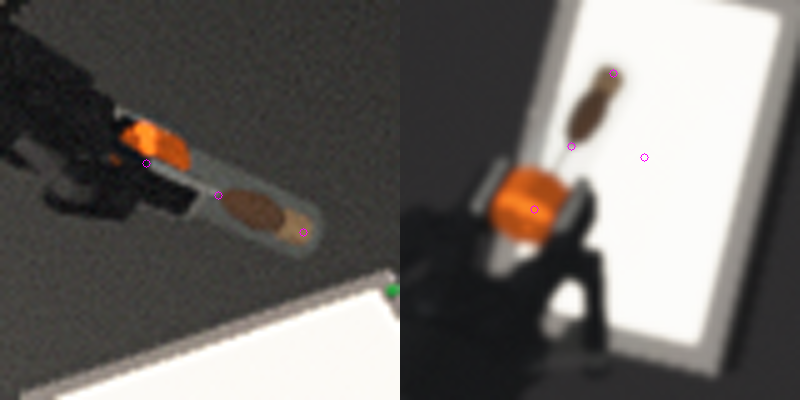

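The projected foot, middle and cap points fall on the tube's axis in both views. The point directly below the tube's middle lands within 1 px of the panel's centre in both views. The grip is steady and the other tubes, beaker and tip box look unmoved, so I'm handing it in.

```bash
python3 - <<'E'
from s import *
print(sensors.get_gripper_width(),np.abs(sensors.get_joint_velocities()).max(),sensors.get_time_s())
job_done()
E
```

```text
0.370025715546072 0.001934290734379806 12.575
the job is handed in; nothing more can be done
```

I gripped the orange-capped tube by its cap with 50 N, drew it straight up out of the rack, and carried it over the light panel. I slanted it 45° along the panel's long sides, cap end up, and handed the job in at 12.6 s with the tube still in the gripper.

Last checks:
- **Position:** by the arm's own pose, the tube's middle is at (0.586, 0.215, 0.158) m, about 147 mm above the panel face. The point below it is within 1 px of the panel's centre in the side and top views.
- **Slant:** by the arm's pose the slant is 45.0°. The tube's expected foot, middle and cap positions matched the tube in both views to within a few mm.
- **Hold:** the opening stayed at about 0.37 and the joints were practically still (0.002 rad/s).
- **Other things:** in the last side view the white and green tubes, the beaker, the tip box and the red look-alikes appear unmoved. I judged this by eye and did not measure it.

One measurement disagreed slightly: the two-view height of the panel face came out at 6.6 mm against the stated 11 mm, and I used the stated value.

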